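# Feed a board carrier into the bench test press and lock the press shut

## Robot

A 7-joint arm with a two-finger parallel gripper is mounted at the origin on the work surface. World frame = base frame: x ahead of the robot, y to its left, z up, the work surface at z = 0. Lengths are in m, angles in rad, forces in N, time in s.
With the tool pointing down it reaches from about 0.35 to 0.9 m from the base axis. Payload 7.2 kg.
Tool frame: the origin (TCP) lies at the very end of the fingers, on their centre line; the grasp point (between the pads) lies 19 mm behind it; z points along the fingers, y is the line along which they close (so a half turn about z gives the same grasp; the last joint's range is limited). The gripper opens to 85 mm and grips with 20 to 120 N. Pads are 22 mm wide; open, the fingers measure 114 mm over their backs; the gripper's body (76 mm by 85 mm) begins 54 mm behind the grasp point. The pads swing forward as they close: fully open they stand 13 mm farther back than shut.
Start: joints at [1.091, 0.411, -0.013, 1.596, 0.006, 1.134, -0.082], TCP at [0.25, -0.573, 0.231] pointing down, gripper open.
Joint ranges: [-2.95, 2.95], [-0.29, 1.99], [-1.47, 1.44], [0.14, 2.54], [-1.03, 4.17], [0.13, 1.85], [-2.86, 2.86]. Speed limits (rad/s): [2.39, 2.39, 3.01, 3.01, 3.14, 3.14, 3.14].

## Interface

Orientations are given as a rotation vector (axis times angle).
In Python, from rig import status, imaging, bot gives the robot as it stands.
- The arm moves only by the tool servo_tool, never from a script. Its argument "targets" is a list of rows, each a list of 3 entries, a list of its own where there are three numbers: the shift along the tool's x, y, z in cm, then the turn, a rotation vector about the tool's x, y, z in rad, then the opening, from 0 (shut) to 1 (fully open). In form: [[[x, y, z], [wx, wy, wz], jaw], ...]. A call has 1 to 20 rows; each row is the pose to reach, as a shift and turn from the pose commanded when the call began, along the tool's axes at that moment; what a row does not reach only later rows make up. A row lasts 1/10 s, in which the tool goes at most 50 mm and 8.59 degrees, less where a joint would pass 70% of its speed; a pose out of reach is approached as far as the arm can. A call with a gripper value outside its range is refused whole. The fingers move at their own pace and stop on an object; "grip_force" is the grip in N (left out, the last holds). Time passes only in rows, so rows that repeat a pose let the fingers close. It gives the time, the measured TCP pose, the force, the opening and the grip force at its end, in the units of the state.
- status.observe(): the state, without advancing time (a new reading comes with each control period).
- imaging.grab_frame(name): name is "scene" or "side" or "wrist"; returns a dict with "frame" (420x560x3 uint8, blue, green, red), "fx", "fy", "cx", "cy" (pixels), "R" (3x3) and "t" (3): a world point X has camera coordinates R X + t. Camera axes: x right, y down, z forward; pixel columns grow to the right and rows downward; lengths in m; the calibration is good to about 2 mm. A picture is of the moment at which its call begins. There is no depth.
- bot.hand_in(): hands the job in; it is judged then, once.
The state is a dict: "clock": time; "joints": joint angles; "dq": joint speeds; "joint_torque": joint torques, N m; "eef_pos": TCP position; "ee_rot": TCP orientation; "force": force on the tool from outside, world axes, zero at the start; "moment": the same for the moment, N m; "width": opening from 0.0 (shut) to 1.0 (fully open); "gripper_force": force on a finger pad.
Only numpy, scipy, OpenCV 4.12 (cv2) and the standard library are available. Lean on these libraries where they do the work, as an engineer would, in place of code of your own. Each camera call takes 0.05 s, during which the arm holds its last target. There are 200 camera calls.

## Task

Take the wooden push stick from its tray and use it, not your fingers, to feed the board carrier under the guard of the test press until it is home against the end stop. Lay the stick back flat in its tray, then press in the release button in the lever's grip, swing the lever all the way down with it held in, and let go so that the button springs out and the lever is locked down. Leave the other things on the bench where they are.

Things in the scene. Friction and masses are not known exactly. Their poses are not given: they have to be found in the camera images.
- press: Bench test press, fixed. Aluminium base 150 x 350 mm, bed 25 mm above the bench. Origin: on the bench below the carrier's home centre. +y runs along the feed channel towards the loading end (feed direction -y), +x away from the robot. Rails along y, 64 mm apart, 8 mm high, y -40 to 210. Lever swings in the plane y = -95 mm. Column 70 mm along y at x 65 to 95, 175 mm tall.
- end_stop (a point): Foot of the end stop's face, at press x 0, y -35, z 25 mm (on the bed). The stop is 14 mm high. The pressing head over press y -18 to 18 mm hangs 40 mm above the bed and comes down with the lever until just above the carrier.
- guard_mouth (a point): Middle of the low opening under the clear guard, on the bed: press x 0, y 80, z 25 mm. Free height 20 mm, width 64 mm between the rails. The guard's roof covers press y 25 to 80 mm; its front lip at y 75 to 80 stands 69 mm over the bed and is 106 mm wide.
- lamp_edge (a point): Middle of the lower front edge of a lamp head on a post: press x -35, y -95, z 375 mm. The lamp covers press x -35 to 100, y -150 to -40 mm, 22 mm thick. It overhangs the raised lever: a hand coming straight down on the raised grip hits it, so come leaning 30 to 40 degrees from vertical, from the robot's side.
- board: Board carrier: aluminium plate with a dark circuit board in it, 60 mm (x) x 70 mm (y) x 10 mm, 0.12 kg, lying loose on the bed between the rails, outside the guard, its axes along the press's. Origin: centre of its underside. Home when its -y edge meets the end stop: origin then at press x 0, y 0, z 25 mm.
- stick: Plywood push stick, about 0.09 kg: flat blade 170 x 24 x 6 mm along its x with an upright handle block 36 (x) x 16 (y) x 50 mm standing on the blade at x = -45 mm (its top 56 mm above the underside). Origin: centre of the blade's underside. Pushing end at +x. Lies in the tray.
- stick_tip (a point): Middle of the stick's pushing end, 85 mm from its origin along +x, 3 mm above its underside.
- tray: Shallow steel tray, fixed, 220 (x) x 90 (y) x 14 mm outside, walls and floor 4 mm. Origin: centre of its underside; the long side is x. The stick lies in it along x, either way round being acceptable at the end.
- lever (a joint): Lever angle, rad: 0 raised (62 degrees above horizontal, pointing up and towards the robot), grows as it swings down towards the robot, 0.75 fully down (19 degrees above horizontal). Starts 0 to 0.08, stays where left, moves with a few newtons. It stops at about 0.12 unless the release button is in; once the button springs out at the bottom (above 0.68) it is locked there.
- lever_pivot (a point): Pivot of the lever, at press x 60, y -95, z 75 mm. It turns about the press's y.
- lever_grip (a point): Centre of the grip at the release button, 200 mm from the pivot. Dark rubber bar along the lever, ending 22 mm beyond here and reaching 63 mm back towards the pivot, 24 mm deep, 22 mm wide between flat sides facing press +y and -y (28 mm here with the button out). Site x points along the lever to the pivot, y is the press's y.
- release (a joint): Release button travel, m: 0 out, 0.006 in (flush). Steel disc, 18 mm diameter, in the +y side of the grip at lever_grip, moving along press y: squeezing the grip there across its sides presses it. 2.5 N to start, 7 N fully in; the lever is free from about 0.004. With the lever between 0.12 and 0.68 it cannot come out fully.
- spool: Bystander: bare metal solder spool, 54 mm diameter, 40 mm tall, standing. Leave it alone.
- flux: Bystander: small capped bottle, 34 mm diameter, 75 mm tall, standing. Leave it alone.
- driver: Bystander: screwdriver lying flat, 160 mm long, black handle. Leave it alone.
- meter: Bystander: black hand multimeter lying flat, 140 x 75 x 32 mm. Leave it alone.
There are look-alikes about, which are no part of the job. There is more than one size of the stick; the job needs the larger.

How it is judged:
On the way, in this order (a step that is already met when the one before it is completed fails the run):
1. the push stick is picked up out of its tray (height (world z) of stick above 0.03 m and contact force between the fingers and stick above 1 N), for 0.1 s.
2. the carrier is home against the end stop with the stick's tip behind it, inside the guard (y of board in the frame of press between -0.004 and 0.003 m and x of board in the frame of press between -0.006 and 0.006 m and z of board in the frame of press below 0.029 m and y of stick_tip in the frame of press between 0.02 and 0.07 m and x of stick_tip in the frame of press between -0.035 and 0.035 m), for 0.1 s.
3. the stick lies in its tray again, released, with the carrier still home (x of stick in the frame of tray between -0.03 and 0.03 m and y of stick in the frame of tray between -0.035 and 0.035 m and z of stick in the frame of tray below 0.012 m and angle between stick's own z axis and vertical below 0.15 rad and contact force between the fingers and stick below 0.1 N and y of board in the frame of press between -0.004 and 0.003 m and x of board in the frame of press between -0.006 and 0.006 m and z of board in the frame of press below 0.029 m), for 0.2 s.
4. the lever is on its way down with the release button pressed in (value of joint lever between 0.25 and 0.66 rad and value of joint release above 0.003 m), for 0.05 s.
At the end, for the whole second after the job is handed in: The lever is down (above 0.675 rad) and locked with its button out (under 1.5 mm in); the carrier lies at home within 3 mm of the end stop; the stick lies flat in its tray (within 30 mm of its centre along and 35 mm across), released; all at rest (all of step 3 and value of joint lever above 0.675 rad and value of joint release below 0.0015 m and linear speed of each of stick, board below 0.02 m/s); the robot touches nothing.
It fails at once if the fingers touch the board carrier (contact force between the fingers and board above 0.5 N).
It fails at once if the spool, bottle, screwdriver or multimeter is shifted more than 30 mm (distance of any of spool, flux, driver, meter from where it was at the start of the episode above 0.03 m).
It also fails if it takes over 64 s, if anything falls off the work surface, if the arm or the gripper's body presses on something with over 40 N, if the wrist force passes 120 N, or if a joint passes its speed limit or range.

## Working session

There is one attempt and no reset: what is moved stays moved. The work goes in short steps, Python scripts to look and compute and a tool call to move; the robot and the scene stay as the last step left them, time stands still between calls to the robot, and variables do not carry over. Pictures are saved under pics/ and viewed, at most 10 in all, crops included, and the job is handed in when it is done.

Besides the shell and the picture viewer there is one more tool, called as name(argument=value, ...) on one line, values as JSON. servo_tool: Moves the arm, as the interface text tells. Its arguments: {"type":"object","properties":{"targets":{"type":"array","items":{"type":"array"}},"grip_force":{"type":"number"}},"required":["targets"]}

```bash
mkdir -p pics; ls; python3 - <<'E'
from rig import status, imaging
import cv2,pickle
s=status.observe(); print(s)
d={}
for n in ("scene","side","wrist"):
    f=imaging.grab_frame(n); d[n]=f; cv2.imwrite(f"pics/{n}0.png",f["frame"]); print(n,f["fx"],f["cx"],f["cy"],f["R"],f["t"])
pickle.dump(d,open("f0.pkl","wb"))
E
```

```text
pics
{'clock': 0.0, 'joints': array([ 1.09077813,  0.41191846, -0.01268935,  1.59705744,  0.00558826,
        1.13429464, -0.08222067]), 'dq': array([-4.15712953e-06,  1.00264896e-03, -4.87192675e-04,  1.24335206e-03,
        8.40641485e-04, -2.78215200e-03,  5.47534103e-04]), 'joint_torque': array([ 1.15727420e-03, -6.00626421e+01,  6.82227463e-01, -2.99410880e+01,
        1.37397667e-02,  1.05988144e-02,  1.21002788e-05]), 'eef_pos': array([ 0.2499241 , -0.57230728,  0.23043615]), 'ee_rot': array([-3.07368815e+00, -6.41964559e-01,  7.02690149e-04]), 'force': array([-0.61508509,  0.64612513, -0.30193307]), 'moment': array([-0.02885645,  0.02231672,  0.00403137]), 'gripper_force': 0.0, 'width': 1.000060972849819}
scene 499.78334075907486 276.68632413136186 211.8201400419288 [[-0.77957037  0.6262831  -0.00628664]
 [ 0.41481571  0.50877241 -0.75437296]
 [-0.46925257 -0.5906946  -0.65641596]] [ 0.43414428 -0.0142567   1.54947547]
side 404.4022652319701 277.98630262927844 204.54487293076542 [[-0.96555348 -0.25962943 -0.01729277]
 [-0.11871193  0.49867484 -0.8586215 ]
 [ 0.23154688 -0.82699212 -0.51231834]] [0.47979622 0.27329409 1.1770849 ]
wrist 359.01513795625954 280.9372446445732 206.8205268952742 [[ 0.39977941 -0.91660776 -0.00257632]
 [-0.87232136 -0.38132398  0.30601873]
 [-0.28148156 -0.12009261 -0.95202201]] [-0.62474527 -0.04015928  0.38094852]
```

View pics/scene0.png

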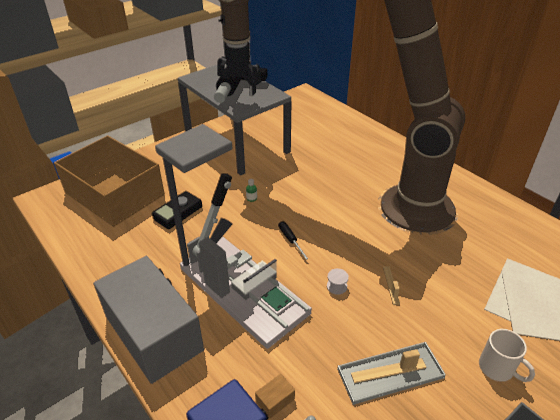

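View pics/side0.png

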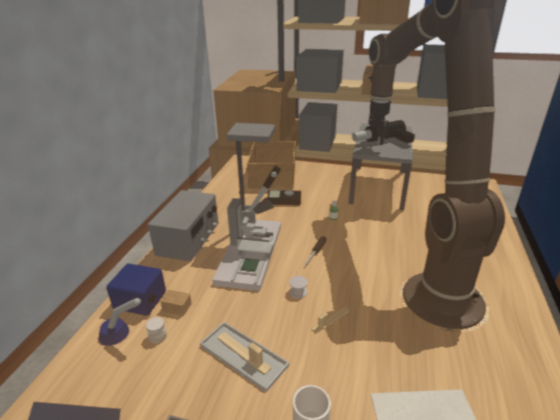

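The scene view shows the tray (~390,372) holding the large stick with its handle at (411,360). The press runs from (190,265) to (310,310), with the board at (277,298) and the raised lever grip at (222,190). The small decoy stick lies at (393,285), and the arm hangs over a grey table. Next I'll take enlarged crops for the pixel picks.

```bash
python3 - <<'E'
import pickle,cv2,numpy as np
d=pickle.load(open("f0.pkl","rb"));s=d["scene"]["frame"];w=d["side"]["frame"]
a=cv2.resize(s[160:350,170:320],None,fx=3,fy=3,interpolation=cv2.INTER_CUBIC) #450x570
b=cv2.resize(s[335:410,330:450],(348,218),interpolation=cv2.INTER_CUBIC) # 2.9
c=cv2.resize(w[160:295,210:290],None,fx=2.6,fy=2.6,interpolation=cv2.INTER_CUBIC)
im=np.zeros((600,800,3),np.uint8); im[:570,:450]=a; im[:218,452:800]=b; im[220:220+c.shape[0],452:452+c.shape[1]]=c
cv2.imwrite("pics/crop1.png",im)
E
```

```text
(no output)
```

View pics/crop1.png

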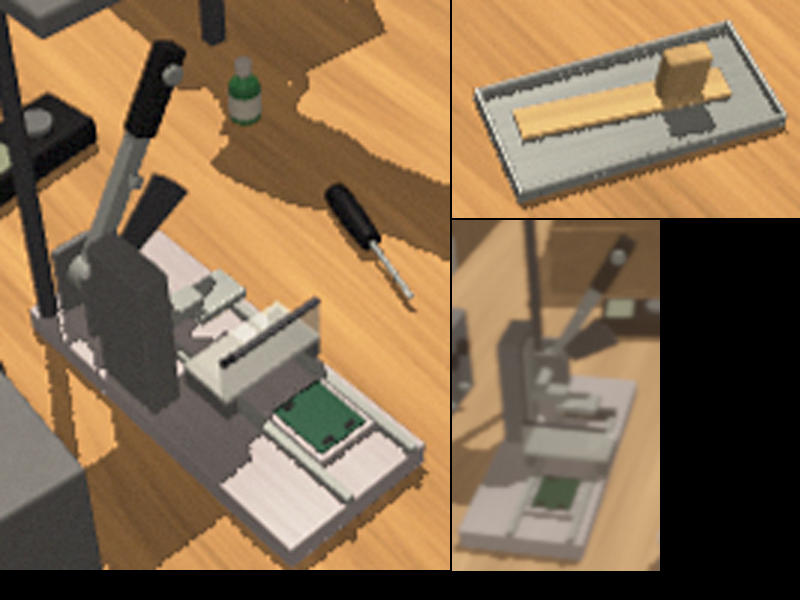

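The crop shows the base's loading-end corners at scene (310.7,310) and (267,343), the button at scene (228.3,184) and side (274.2,173.8). The tray's rim corners and the stick's ends are clear. I'll turn these into world points.

```bash
cat > geo.py <<'E'
import numpy as np,cv2
from scipy.spatial.transform import Rotation as Ro
def ray(f,p):
    R=np.array(f["R"]);t=np.array(f["t"])
    d=R.T@np.array([(p[0]-f["cx"])/f["fx"],(p[1]-f["cy"])/f["fy"],1]); return -R.T@t,d
def onz(f,p,z):
    o,d=ray(f,p); return o+d*(z-o[2])/d[2]
def tri(f,p,g,q):
    o,d=ray(f,p);e,h=ray(g,q)
    k=np.linalg.lstsq(np.c_[d,-h],e-o,rcond=None)[0]
    a,b=o+k[0]*d,e+k[1]*h; return (a+b)/2,np.linalg.norm(a-b)
def px(f,X):
    c=np.array(f["R"])@X+np.array(f["t"]); return f["fx"]*c[0]/c[2]+f["cx"],f["fy"]*c[1]/c[2]+f["cy"]
E
python3 - <<'E'
from geo import *
import pickle
np.set_printoptions(precision=4,suppress=True)
d=pickle.load(open("f0.pkl","rb"));s=d["scene"];w=d["side"]
for n in d: print(n,-np.array(d[n]["R"]).T@d[n]["t"])
A=lambda x,y:(x/3+170,y/3+160)
B=lambda x,y:((x-452)/2.9+330,y/2.9+335)
C=lambda x,y:((x-452)/2.6+210,(y-220)/2.6+160)
for n,p,z in [("base LR",A(422,450),.025),("base LL",A(291,548),.025),("base FL",A(33,318),.025),("rail r end",A(420,445),.033),("rail l end",A(350,496),.033),
 ("bd l",A(272,420),.035),("bd bot",A(326,460),.035),("bd r",A(372,423),.035),
 ("tray l",B(477,93),.014),("tray t",B(731,24),.014),("tray r",B(784,118),.014),("tray b",B(521,192),.014),
 ("tip1",B(515,108),.010),("tip2",B(520,136),.010),("tail1",B(725,78),.01),("tail2",B(731,97),.01),
 ("hand top",B(683,50),.06),("spool top",(338,274),.04)]: print(n,onz(s,p,z))
print("side base",[onz(w,C(*p),.025) for p in [(460,540),(582,543),(634,382)]])
print("side board?",[onz(w,C(*p),.035) for p in [(557,490)]])
print("button",tri(s,A(175,72),w,C(619,256)))
print("grip end",tri(s,A(172,45),w,C(626,238)))
E
```

```text
scene [1.0715 0.6506 1.0091]
side [0.2232 0.9617 0.846 ]
wrist [ 0.322  -0.5422  0.3734]
base LR [0.5327 0.1028 0.025 ]
base LL [0.6732 0.1093 0.025 ]
base FL [ 0.7042 -0.2246  0.025 ]
rail r end [0.5349 0.1024 0.033 ]
rail l end [0.6109 0.1052 0.033 ]
bd l [0.6135 0.0077 0.035 ]
bd bot [0.6046 0.0673 0.035 ]
bd r [0.5516 0.0619 0.035 ]
tray l [0.5837 0.2543 0.014 ]
tray t [0.3823 0.3376 0.014 ]
tray r [0.4179 0.416  0.014 ]
tray b [0.6154 0.3328 0.014 ]
tip1 [0.5681 0.2804 0.01  ]
tip2 [0.582  0.2994 0.01  ]
tail1 [0.4225 0.3648 0.01  ]
tail2 [0.4322 0.3783 0.01  ]
hand top [0.4605 0.344  0.06  ]
spool top [0.4092 0.0693 0.04  ]
side base [array([0.6644, 0.1259, 0.025 ]), array([0.526 , 0.0968, 0.025 ]), array([ 0.5538, -0.2417,  0.025 ])]
side board? [array([0.5797, 0.0246, 0.035 ])]
button (array([ 0.5561, -0.1895,  0.2498]), np.float64(0.0008024954835112007))
grip end (array([ 0.5499, -0.2005,  0.2695]), np.float64(0.001246073264555138))
```

```bash
cat >> geo.py <<'E'
def axes(z,y):
    z=np.array(z,float)/np.linalg.norm(z); y=np.array(y,float); y-=z*(y@z); y/=np.linalg.norm(y)
    return np.c_[np.cross(y,z),y,z]
def down(yaw): # yaw: azimuth of tool y in degrees
    a=np.radians(yaw); return axes([0,0,-1],[np.cos(a),np.sin(a),0])
def go(pos,Rt,s=None):
    if s is None:
        from rig import status; s=status.observe()
    R0=Ro.from_rotvec(s["ee_rot"]).as_matrix()
    print("shift cm",np.round(R0.T@(np.array(pos)-s["eef_pos"])*100,2),"turn",np.round(Ro.from_matrix(R0.T@Rt).as_rotvec(),3))
PY=np.radians(5.);PO=np.array([.589,-.105,0])
PR=Ro.from_euler('z',PY).as_matrix()
def P(x,y,z): return PO+PR@np.array([x,y,z])/1000
E
python3 - <<'E'
from geo import *
go([.40,-.1,.33],down(0)); go([.462,.352,.22],down(61))
E
```

```text
shift cm [ 32.66 -37.3   -9.89] turn [-1.000e-03 -1.000e-03 -1.159e+00]
shift cm [ 56.43 -76.22   1.16] turn [-1.000e-03 -1.000e-03 -2.224e+00]
```

servo_tool(targets=[[[0,0,-5],[0,0,0],1],[[0,0,-9.9],[0,0,0],1],[[3,-3.4,-9.9],[0,0,-0.1],1],[[6,-7,-9.9],[0,0,-0.24],1],[[9,-10.4,-9.9],[0,0,-0.37],1],[[12,-14,-9.9],[0,0,-0.5],1],[[15,-17.5,-9.9],[0,0,-0.63],1],[[18,-21,-9.9],[0,0,-0.76],1],[[21,-24.5,-9.9],[0,0,-0.9],1],[[24,-28,-9.9],[0,0,-1.0],1],[[27,-31.5,-9.9],[0,0,-1.1],1],[[30,-35,-9.9],[0,0,-1.2],1],[[33,-38.5,-9.9],[0,0,-1.3],1],[[36,-42.5,-9],[0,0,-1.4],1],[[39,-47,-8],[0,0,-1.5],1],[[42,-52,-7],[0,0,-1.6],1],[[45,-57,-6],[0,0,-1.75],1],[[48,-62,-4],[0,0,-1.9],1],[[51,-66,-2],[0,0,-2.0],1],[[54,-71,0],[0,0,-2.1],1]])

```text
clock: 2.15
eef_pos: [0.4539, 0.2482, 0.2474]
ee_rot: [0.968, 2.988, 0.0]
force: [0.7, -1.7, 0.7]
width: 1.004
gripper_force: 0.0
```

servo_tool(targets=[[[2.4,-5,0],[0,0,-0.12],1],[[2.4,-5,0],[0,0,-0.12],1],[[2.4,-5,0],[0,0,-0.12],1],[[2.4,-5,0],[0,0,-0.12],1]])

```text
clock: 2.55
eef_pos: [0.406, 0.2198, 0.2491]
ee_rot: [0.796, 3.036, 0.001]
force: [1.0, -0.2, 1.6]
width: 0.998
gripper_force: 0.0
```

```bash
python3 - <<'E'
from geo import *
from rig import imaging,status
import pickle
s=status.observe();print(s["clock"],s["eef_pos"],Ro.from_rotvec(s["ee_rot"]).as_matrix(),s["joints"])
f=imaging.grab_frame("wrist");pickle.dump(f,open("w1.pkl","wb"));cv2.imwrite("pics/w1.png",f["frame"])
E
```

```text
2.55 [0.4059579  0.21979156 0.24912828] [[-8.71373739e-01  4.90608850e-01  3.28069238e-03]
 [ 4.90610884e-01  8.71378745e-01 -2.08045427e-04]
 [-2.96079453e-03  1.42825807e-03 -9.99994597e-01]] [ 0.22141308  0.22192805 -0.9361084   1.90757758  0.20207266  1.10688294
  0.26422454]
```

View pics/w1.png

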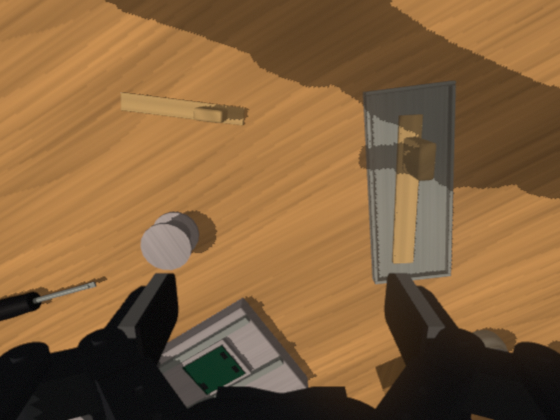

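The wrist view shows the tray rim corners at (366,94), (455,83), (449,273) and (377,282). The stick's tail is at (411,116), its tip at (404,262), and the handle top around (421,158). The press corner is at (245,300). My second shift went along the turned axes, so I'll correct that now.

```bash
python3 - <<'E'
from geo import *
import pickle
np.set_printoptions(precision=4,suppress=True)
f=pickle.load(open("w1.pkl","rb"));im=f["frame"]
T=[onz(f,p,.014) for p in [(366,94),(455,83),(449,273),(377,282)]];print(T,np.mean(T,0))
a,b=onz(f,(411,116),.01),onz(f,(404,262),.01);print("stick",a,b,(a+b)/2,np.linalg.norm(a-b),np.degrees(np.arctan2(*(b-a)[1::-1])))
print("handle top", [onz(f,p,.06) for p in [(405,139),(430,139),(434,178),(410,178)]])
print("press LR",onz(f,(245,300),.025),"spool",onz(f,(166,248),.04))
hsv=cv2.cvtColor(im,cv2.COLOR_BGR2HSV)
m=cv2.inRange(hsv,(55,120,20),(95,255,120)); c=max(cv2.findContours(m,0,1)[0],key=cv2.contourArea)
q=cv2.boxPoints(cv2.minAreaRect(c));print("pcb",q,[onz(f,p,.035) for p in q])
c=(a+b)/2;u=(b-a)/np.linalg.norm(b-a);h=c-.045*u;print("handle",h)
go([h[0],h[1],.13],down(np.degrees(np.arctan2(u[1],u[0]))+90))
go([h[0],h[1],.018],down(np.degrees(np.arctan2(u[1],u[0]))+90))
E
```

```text
[array([0.3824, 0.3308, 0.014 ]), array([0.4165, 0.4125, 0.014 ]), array([0.6127, 0.33  , 0.014 ]), array([0.5819, 0.2511, 0.014 ])] [0.4984 0.3311 0.014 ]
stick [0.4254 0.3628 0.01  ] [0.5759 0.2899 0.01  ] [0.5007 0.3263 0.01  ] 0.16725550280833498 -25.84826480241444
handle top [array([0.4301, 0.3361, 0.06  ]), array([0.4414, 0.3561, 0.06  ]), array([0.4774, 0.3455, 0.06  ]), array([0.4662, 0.3257, 0.06  ])]
press LR [0.5203 0.1066 0.025 ] spool [0.4167 0.0723 0.04  ]
pcb [[183.5436 367.2116]
 [225.9979 342.6328]
 [243.5477 372.9461]
 [201.0934 397.5249]] [array([ 0.5589, -0.0032,  0.035 ]), array([0.554 , 0.0609, 0.035 ]), array([0.6024, 0.056 , 0.035 ]), array([ 0.6088, -0.0105,  0.035 ])]
handle [0.4602 0.346  0.01  ]
shift cm [ 1.53 13.62 11.96] turn [ 0.002  0.003 -0.062]
shift cm [ 1.57 13.6  23.16] turn [ 0.002  0.003 -0.062]
```

servo_tool(targets=[[[0.5,4,3],[0,0,-0.03],0.5],[[1,8.5,6],[0,0,-0.05],0.5],[[1.5,13,9],[0,0,-0.05],0.5],[[1.5,13.7,12],[0,0,-0.05],0.5],[[1.5,13.7,15],[0,0,-0.05],0.5],[[1.5,13.7,17],[0,0,-0.05],0.5],[[1.5,13.7,17],[0,0,-0.05],0.5],[[1.5,13.7,17],[0,0,-0.05],0.5]])

```text
clock: 3.4
eef_pos: [0.4598, 0.3472, 0.0793]
ee_rot: [0.718, 3.057, 0.002]
force: [0.4, 0.3, -0.1]
width: 0.498
gripper_force: 0.0
```

```bash
python3 - <<'E'
from geo import *
from rig import imaging,status
np.set_printoptions(precision=4,suppress=True)
s=status.observe();print(s["clock"],s["eef_pos"],s["width"])
f=imaging.grab_frame("wrist");cv2.imwrite("pics/w2.png",f["frame"])
go([.461,.347,.017],down(63))
for z in (.01,.06): print(px(f,np.array([s["eef_pos"][0],s["eef_pos"][1],z])))
E
```

```text
3.4 [0.4598 0.3472 0.0793] 0.4984025970879134
shift cm [-0.11 -0.02  6.29] turn [0.002 0.002 0.01 ]
(np.float64(281.9890044726577), np.float64(221.53291904941162))
(np.float64(282.4842856389806), np.float64(256.33520017979185))
```

View pics/w2.png

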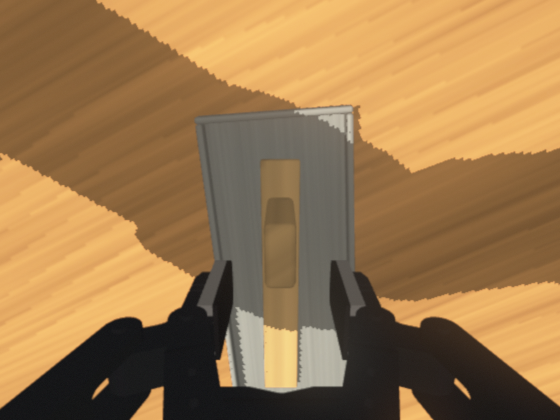

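The handle top is centred at (281,255), where I predicted (282,256), so I'll descend, grip and lift.

servo_tool(targets=[[[0,0,2.5],[0,0,0],0.5],[[0,0,5],[0,0,0],0.5],[[0,0,6.1],[0,0,0],0.5],[[0,0,6.1],[0,0,0],0.5],[[0,0,6.1],[0,0,0],0],[[0,0,6.1],[0,0,0],0],[[0,0,6.1],[0,0,0],0],[[0,0,6.1],[0,0,0],0],[[0,0,6.1],[0,0,0],0],[[0,0,6.1],[0,0,0],0]], grip_force=60)

```text
clock: 4.45
eef_pos: [0.4593, 0.348, 0.0186]
ee_rot: [0.716, 3.057, 0.003]
force: [-0.2, -0.6, 7.2]
width: 0.182
gripper_force: 59.1
```

servo_tool(targets=[[[0,0,-2],[0,0,0],0],[[0,0,-5],[0,0,0],0],[[0,0,-9],[0,0,0],0],[[0,0,-11],[0,0,0],0],[[0,0,-11],[0,0,0],0],[[0,0,-11],[0,0,0],0]])

```text
clock: 5.05
eef_pos: [0.4587, 0.347, 0.1272]
ee_rot: [0.716, 3.058, 0.0]
force: [1.1, -0.3, -1.5]
width: 0.179
gripper_force: 58.5
```

```bash
python3 - <<'E'
from geo import *
from rig import imaging,status
import pickle
np.set_printoptions(precision=4,suppress=True)
s=status.observe();print(s["clock"],s["eef_pos"],s["width"],s["gripper_force"],s["force"])
d={}
for n in ("scene","side","wrist"):
    d[n]=imaging.grab_frame(n)
pickle.dump(d,open("f1.pkl","wb"))
print("handle seen at TCP, stick pointing: target above press")
# press frame, handle at y=85+35+35+45.. start behind board
for y in (300,): go(P(0,y,150),down(5+180*0))
E
```

```text
5.05 [0.4587 0.347  0.1272] 0.17881472789698097 58.48259389400482 [ 1.1204 -0.2962 -1.5482]
handle seen at TCP, stick pointing: target above press
shift cm [-16.17  -9.03  -2.42] turn [-0.002  0.     1.024]
```

servo_tool(targets=[[[-2,-1,-0.5],[0,0,0.12],0],[[-5,-2.5,-1],[0,0,0.25],0],[[-8,-4.5,-1.5],[0,0,0.4],0],[[-11,-6,-1.5],[0,0,0.54],0],[[-13.5,-7.5,-1.5],[0,0,0.68],0],[[-15,-8.3,-1.5],[0,0,0.82],0],[[-16.2,-9,-1.5],[0,0,0.95],0],[[-16.2,-9,-1.5],[0,0,1.02],0],[[-16.2,-9,-1.5],[0,0,1.02],0],[[-16.2,-9,-1.5],[0,0,1.02],0],[[-16.2,-9,-1.5],[0,0,1.02],0]])

```text
clock: 6.3
eef_pos: [0.5632, 0.1952, 0.1415]
ee_rot: [-2.114, -2.323, 0.001]
force: [-0.0, 1.2, -1.2]
width: 0.177
gripper_force: 58.4
```

```bash
python3 - <<'E'
from geo import *
from rig import imaging,status
import pickle
np.set_printoptions(precision=4,suppress=True)
s=status.observe();print(s["clock"],s["eef_pos"],s["ee_rot"],s["width"],s["joints"])
f=imaging.grab_frame("wrist");s2=imaging.grab_frame("scene")
pickle.dump((f,s2),open("w3.pkl","wb"))
a=cv2.resize(f["frame"],(560,420)); im=np.zeros((600,800,3),np.uint8); im[:420,:560]=a
b=s2["frame"][230:410,180:420]; im[420:600,:240]=b
c=cv2.resize(f["frame"][0:200,180:380],(240,240)); im[:240,560:]=c
cv2.imwrite("pics/w3.png",im)
E
```

```text
6.3 [0.5632 0.1952 0.1415] [-2.1145 -2.3226  0.001 ] 0.17661376120326575 [ 0.0005  0.5185 -0.5697  1.7348  0.326   0.9849 -0.5984]
```

View pics/w3.png

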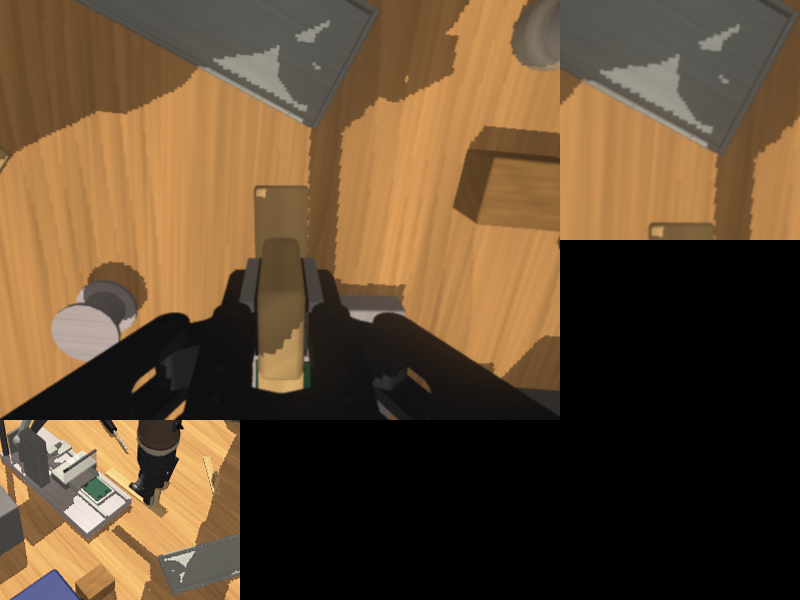

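The wrist camera looks back over the stick's tail here, so the press is hidden behind the gripper. I'll use the scene and side masks to fix the board laterally.

```bash
python3 - <<'E'
from geo import *
from rig import imaging
import pickle
np.set_printoptions(precision=4,suppress=True)
d=pickle.load(open("f1.pkl","rb"));C={}
for n,roi in (("scene",(255,280,300,320)),("side",(235,250,270,285))):
    f=d[n];x0,y0,x1,y1=roi;hsv=cv2.cvtColor(f["frame"],cv2.COLOR_BGR2HSV)[y0:y1,x0:x1]
    m=cv2.inRange(hsv,(55,70,15),(95,255,140));c=max(cv2.findContours(m,0,1)[0],key=cv2.contourArea)
    q=cv2.boxPoints(cv2.minAreaRect(c))+[x0,y0];C[n]=q.mean(0);print(n,cv2.contourArea(c),[onz(f,p,.034) for p in q],onz(f,C[n],.034))
    # bright plate+bed mask edges
print(tri(d["scene"],C["scene"],d["side"],C["side"]))
g=imaging.grab_frame("side")
pickle.dump(g,open("s3.pkl","wb"))
b=cv2.resize(g["frame"][190:360,190:360],(590,590),interpolation=cv2.INTER_CUBIC);cv2.imwrite("pics/s3.png",b)
E
```

```text
scene 315.0 [array([0.6047, 0.0016, 0.034 ]), array([ 0.5553, -0.0105,  0.034 ]), array([0.5568, 0.0547, 0.034 ]), array([0.6047, 0.0649, 0.034 ])] [0.5807 0.0282 0.034 ]Traceback (most recent call last):
  File "<stdin>", line 8, in <module>
ValueError: max() iterable argument is empty
```

```bash
sed -i 's/\[.589,-.105,0\]/[.592,-.105,0]/' geo.py; python3 - <<'E'
from geo import *
from rig import imaging
import pickle
g=imaging.grab_frame("side");pickle.dump(g,open("s3.pkl","wb"))
for X in [P(0,170,25),P(-32,210,33),P(32,210,33),P(-32,-40,33),P(32,-40,33),P(0,80,25)]: print(px(g,X))
b=cv2.resize(g["frame"][210:350,190:330],(590,590),interpolation=cv2.INTER_CUBIC)
for X in [P(0,170,35),P(-30,170,35),P(30,170,35),P(-32,210,33),P(32,210,33),P(-32,-40,33)]:
    u,v=px(g,X);cv2.circle(b,(int((u-190)*590/140),int((v-210)*590/140)),3,(0,0,255),1)
cv2.imwrite("pics/s3.png",b)
E
```

```text
(np.float64(247.2360608577705), np.float64(274.528466596249))
(np.float64(254.34364128382154), np.float64(282.34869787926505))
(np.float64(233.51648070720978), np.float64(280.09971546995297))
(np.float64(270.361471880802), np.float64(234.43758599211324))
(np.float64(252.508531209332), np.float64(232.86385528683132))
(np.float64(253.81347408179855), np.float64(256.5273112319186))
```

View pics/s3.png

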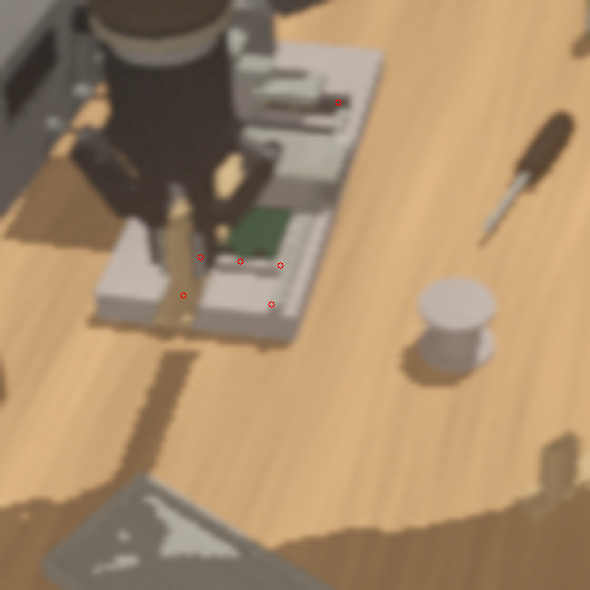

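The stick hangs in line over the loading end (tail at (180,320) in the crop), and the projected board and rail points agree with the picture to within about 5 mm. The channel allows more than that. I'll back off, lower between the rails and push.

servo_tool(targets=[[[2.5,0,2],[0,0,0],0],[[2.5,0,5],[0,0,0],0],[[2.5,0,8],[0,0,0],0],[[2.5,0,9.5],[0,0,0],0],[[2.5,0,10],[0,0,0],0],[[2.5,0,10],[0,0,0],0],[[2.5,0,10],[0,0,0],0]])

```text
clock: 7.15
eef_pos: [0.5623, 0.22, 0.0433]
ee_rot: [2.118, 2.319, 0.003]
force: [0.5, -0.7, 0.2]
width: 0.175
gripper_force: 58.5
```

servo_tool(targets=[[[-0.5,0,0],[0,0,0],0],[[-1,0,0],[0,0,0],0],[[-1.5,0,0],[0,0,0],0],[[-2,0,0],[0,0,0],0],[[-2.5,0,0],[0,0,0],0],[[-3,0,0],[0,0,0],0],[[-3.5,0,0],[0,0,0],0],[[-4,0,0],[0,0,0],0],[[-4.5,0,0],[0,0,0],0],[[-5,0,0],[0,0,0],0],[[-5,0,0],[0,0,0],0]])

```text
clock: 8.25
eef_pos: [0.5661, 0.1686, 0.0419]
ee_rot: [2.119, 2.319, -0.001]
force: [0.8, 0.2, -0.5]
width: 0.178
gripper_force: 58.5
```

```bash
sed -i 's/\[.592,-.105,0\]/[.590,-.105,0]/' geo.py; python3 - <<'E'
from geo import *
from rig import imaging,status
import pickle
np.set_printoptions(precision=4,suppress=True)
s=status.observe();print(s["clock"],s["eef_pos"],"press",PR.T@(s["eef_pos"]-PO),s["force"],s["width"])
f=imaging.grab_frame("scene");g=imaging.grab_frame("side");pickle.dump((f,g),open("f4.pkl","wb"))
a=cv2.resize(f["frame"][220:350,180:330],(450,390),interpolation=cv2.INTER_CUBIC)
b=cv2.resize(g["frame"][210:320,215:305],(347,424),interpolation=cv2.INTER_CUBIC)
im=np.zeros((424,800,3),np.uint8);im[:390,:450]=a;im[:424,452:799]=b;cv2.imwrite("pics/p4.png",im)
E
```

```text
8.25 [0.5661 0.1686 0.0419] press [0.0001 0.2746 0.0419] [ 0.8108  0.2491 -0.4605] 0.17760104751878203
```

View pics/p4.png

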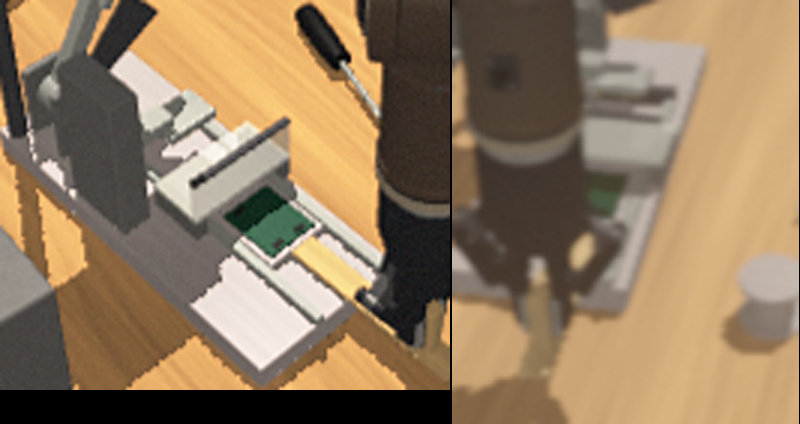

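The blade lies between the rails with its tip against the carrier's rear edge ((300,240) in the crop), so I'll push on.

servo_tool(targets=[[[-0.6,0,0],[0,0,0],0],[[-1.2,0,0],[0,0,0],0],[[-1.8,0,0],[0,0,0],0],[[-2.4,0,0],[0,0,0],0],[[-3,0,0],[0,0,0],0],[[-3.6,0,0],[0,0,0],0],[[-4.2,0,0],[0,0,0],0],[[-4.8,0,0],[0,0,0],0],[[-5.4,0,0],[0,0,0],0],[[-6,0,0],[0,0,0],0],[[-6.6,0,0],[0,0,0],0],[[-7.2,0,0],[0,0,0],0],[[-7.8,0,0],[0,0,0],0],[[-8.4,0,0],[0,0,0],0],[[-9,0,0],[0,0,0],0],[[-9.3,0,0],[0,0,0],0],[[-9.6,0,0],[0,0,0],0],[[-9.8,0,0],[0,0,0],0],[[-10,0,0],[0,0,0],0],[[-10,0,0],[0,0,0],0]])

```text
clock: 10.35
eef_pos: [0.5751, 0.0699, 0.042]
ee_rot: [2.118, 2.32, -0.0]
force: [0.6, -0.5, -1.1]
width: 0.183
gripper_force: 58.5
```

servo_tool(targets=[[[-0.2,0,0],[0,0,0],0],[[-0.4,0,0],[0,0,0],0],[[-0.5,0,0],[0,0,0],0],[[-0.5,0,0],[0,0,0],0]])

```text
clock: 10.75
eef_pos: [0.5755, 0.065, 0.042]
ee_rot: [2.118, 2.32, -0.0]
force: [0.3, 0.7, -1.0]
width: 0.18
gripper_force: 58.5
```

servo_tool(targets=[[[-0.1,0,0],[0,0,0],0],[[-0.2,0,0],[0,0,0],0],[[-0.3,0,0],[0,0,0],0],[[-0.3,0,0],[0,0,0],0]])

```text
clock: 11.15
eef_pos: [0.5758, 0.062, 0.042]
ee_rot: [2.118, 2.32, -0.0]
force: [-0.0, 0.0, -0.7]
width: 0.179
gripper_force: 58.5
```

servo_tool(targets=[[[-0.1,0,0],[0,0,0],0],[[-0.2,0,0],[0,0,0],0],[[-0.3,0,0],[0,0,0],0],[[-0.3,0,0],[0,0,0],0]])

```text
clock: 11.55
eef_pos: [0.5761, 0.059, 0.042]
ee_rot: [2.118, 2.32, -0.0]
force: [0.4, 0.2, -1.9]
width: 0.183
gripper_force: 58.5
```

servo_tool(targets=[[[-0.1,0,0],[0,0,0],0],[[-0.2,0,0],[0,0,0],0],[[-0.2,0,0],[0,0,0],0]])

```text
clock: 11.85
eef_pos: [0.5764, 0.0581, 0.0422]
ee_rot: [-2.117, -2.32, -0.002]
force: [-0.1, 3.5, 0.2]
width: 0.182
gripper_force: 58.6
```

servo_tool(targets=[[[-0.1,0,0],[0,0,0],0],[[-0.2,0,0],[0,0,0],0],[[-0.2,0,0],[0,0,0],0]])

```text
clock: 12.15
eef_pos: [0.5766, 0.058, 0.0425]
ee_rot: [-2.115, -2.321, -0.005]
force: [-0.1, 7.1, 0.7]
width: 0.181
gripper_force: 58.8
```

Contact with the stop: the force climbs to 7 N and the tool stalls within 2 mm of the predicted spot. I'll withdraw the stick and return it.

servo_tool(targets=[[[0.5,0,0],[0,0,0],0],[[1,0,0],[0,0,0],0],[[2,0,0],[0,0,0],0],[[3.5,0,0],[0,0,0],0],[[5.5,0,0],[0,0,0],0],[[8,0,0],[0,0,0],0],[[11,0,0],[0,0,0],0],[[13,0,0],[0,0,0],0],[[14,0,-2],[0,0,0],0],[[15,0,-5],[0,0,0],0],[[15,0,-8],[0,0,0],0],[[15,0,-9],[0,0,0],0],[[15,0,-9],[0,0,0],0]])

```text
clock: 13.45
eef_pos: [0.5634, 0.2057, 0.1334]
ee_rot: [2.116, 2.319, 0.004]
force: [-1.2, -0.1, -0.1]
width: 0.183
gripper_force: 58.6
```

```bash
python3 - <<'E'
from geo import *
go([.459,.347,.127],down(63.5)); go([.459,.347,.020],down(63.5))
E
```

```text
shift cm [15.03 -9.11  0.62] turn [ 3.000e-03  1.000e-03 -1.017e+00]
shift cm [15.02 -9.14 11.32] turn [ 3.000e-03  1.000e-03 -1.017e+00]
```

servo_tool(targets=[[[3,-2,0],[0,0,-0.14],0],[[6,-4,0.3],[0,0,-0.28],0],[[9,-6,0.6],[0,0,-0.42],0],[[12,-7.5,0.6],[0,0,-0.56],0],[[14,-8.5,0.6],[0,0,-0.7],0],[[15,-9.1,0.6],[0,0,-0.85],0],[[15,-9.1,0.6],[0,0,-1.017],0],[[15,-9.1,0.6],[0,0,-1.017],0],[[15,-9.1,3],[0,0,-1.017],0],[[15,-9.1,6],[0,0,-1.017],0],[[15,-9.1,9],[0,0,-1.017],0],[[15,-9.1,10.4],[0,0,-1.017],0],[[15,-9.1,11],[0,0,-1.017],0],[[15,-9.1,11.3],[0,0,-1.017],0],[[15,-9.1,11.3],[0,0,-1.017],0]])

```text
clock: 14.95
eef_pos: [0.4589, 0.3461, 0.0196]
ee_rot: [0.722, 3.057, 0.001]
force: [0.3, -0.0, -0.2]
width: 0.178
gripper_force: 58.7
```

servo_tool(targets=[[[0,0,0.1],[0,0,0],0],[[0,0,0.1],[0,0,0],0.45],[[0,0,0.1],[0,0,0],0.45],[[0,0,0.1],[0,0,0],0.45],[[0,0,0.1],[0,0,0],0.45],[[0,0,-2],[0,0,0],0.45],[[0,0,-5],[0,0,0],0.45],[[0,0,-9],[0,0,0],0.45],[[0,0,-13],[0,0,0],0.45],[[0,0,-15],[0,0,0],0.45],[[0,0,-15],[0,0,0],0.45]])

```text
clock: 16.05
eef_pos: [0.4597, 0.3472, 0.1724]
ee_rot: [0.72, 3.054, 0.006]
force: [-0.2, 0.7, 0.0]
width: 0.451
gripper_force: 0.0
```

```bash
python3 - <<'E'
from geo import *
from rig import imaging,status
import pickle
np.set_printoptions(precision=4,suppress=True)
s=status.observe();print(s["clock"],s["eef_pos"],s["width"],s["joints"])
d={n:imaging.grab_frame(n) for n in ("wrist","scene","side")};pickle.dump(d,open("f5.pkl","wb"))
# composite: wrist view half, scene press + grip zoom, side grip zoom
im=np.zeros((600,800,3),np.uint8)
im[:315,:420]=cv2.resize(d["wrist"]["frame"],(420,315))
im[:300,422:722]=cv2.resize(d["scene"]["frame"][165:215,200:250],(300,300),interpolation=cv2.INTER_CUBIC)
im[302:602,422:722][:298]=cv2.resize(d["side"]["frame"][150:200,250:300],(300,300),interpolation=cv2.INTER_CUBIC)[:298]
im[318:598,:420]=cv2.resize(d["scene"]["frame"][210:350,150:360],(420,280),interpolation=cv2.INTER_CUBIC)
cv2.imwrite("pics/c5.png",im)
E
```

```text
16.05 [0.4597 0.3472 0.1724] 0.4508266762955247 [-0.1022  0.5289 -0.8654  1.7481  0.4548  1.0718 -0.0143]
```

View pics/c5.png

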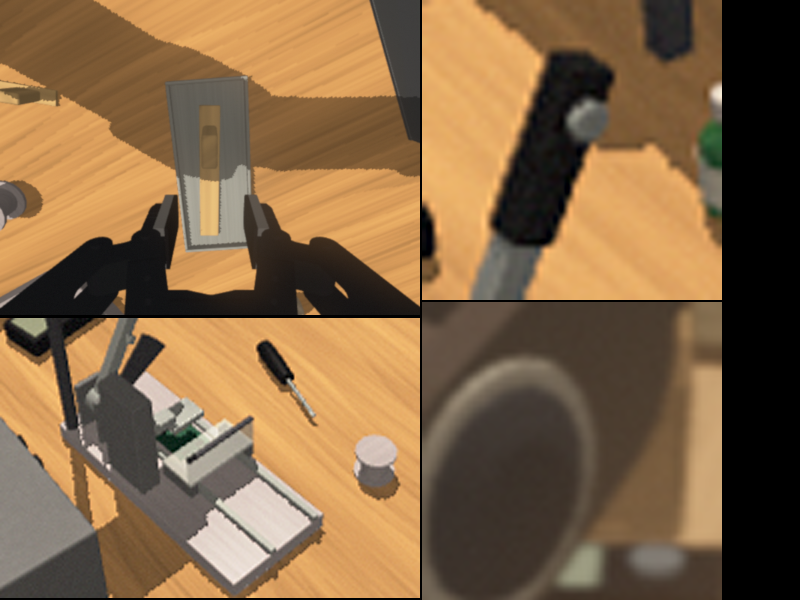

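The stick lies flat in its tray at (210,170) in the wrist view, the carrier is home under the head at (178,437) in the crop, and the button shows at scene (227.7,184.8). Now I'll go to the pre-grasp pose for the leaning approach.

```bash
sed -i 's/-.105,0\]/-.1065,0]/' geo.py; cat >> geo.py <<'E'
def lean(deg): # leaning tool, y along press +y, z down and away from robot
    a=np.radians(deg); return axes(PR@[np.sin(a),0,-np.cos(a)],PR@[0,1,0])
def levpose(th,deg,back=0,deep=19): # TCP pose for lever angle th(rad)
    e=np.radians(62)-th; a=np.radians(deg)
    z=np.array([np.sin(a),0,-np.cos(a)])
    g=np.array([60-200*np.cos(e),-95,75+200*np.sin(e)])
    return P(*(g+(deep-back)*z)),lean(deg)
E
python3 - <<'E'
from geo import *
import pickle
np.set_printoptions(precision=4,suppress=True)
d=pickle.load(open("f5.pkl","rb"));d0=pickle.load(open("f0.pkl","rb"))
b,e=tri(d["scene"],(227.7,184.8),d0["side"],(274.2,173.8));print(b,e,PR.T@(b-PO))
p,R=levpose(.04,38,120);print(p);go(p,R);go([.47,.1,.33],down(75))
print("flux",onz(d["scene"],(251,182),.06))
E
```

```text
[ 0.5571 -0.1911  0.2481] 0.0011690907721994932 [-0.0402 -0.0814  0.2481]
[ 0.4956 -0.2101  0.3273]
shift cm [-28.14 -48.03 -15.86] turn [-0.183 -0.647 -0.529]
shift cm [-11.99 -21.43 -16.16] turn [-0.001 -0.    -0.201]
flux [ 0.3664 -0.3639  0.06  ]
```

servo_tool(targets=[[[-1,-2,-4],[0,0,0],1],[[-2,-4,-8],[0,0,0],1],[[-4,-7,-12],[0,0,-0.05],1],[[-6,-11,-15],[0,0,-0.1],1],[[-8,-15,-16],[-0.02,-0.06,-0.15],1],[[-10,-18,-16],[-0.04,-0.13,-0.2],1],[[-12,-21,-16],[-0.06,-0.2,-0.25],1],[[-14,-24,-16],[-0.08,-0.28,-0.3],1],[[-16,-27.5,-16],[-0.1,-0.36,-0.35],1],[[-18,-31,-16],[-0.12,-0.44,-0.4],1],[[-20,-34.5,-16],[-0.14,-0.5,-0.45],1],[[-22,-38,-16],[-0.16,-0.56,-0.49],1],[[-24,-41,-16],[-0.17,-0.6,-0.51],1],[[-26,-44.5,-16],[-0.18,-0.64,-0.53],1],[[-28.1,-48,-15.9],[-0.183,-0.647,-0.529],1],[[-28.1,-48,-15.9],[-0.183,-0.647,-0.529],1],[[-28.1,-48,-15.9],[-0.183,-0.647,-0.529],1],[[-28.1,-48,-15.9],[-0.183,-0.647,-0.529],1]])

```text
clock: 18.0
eef_pos: [0.4953, -0.2084, 0.3265]
ee_rot: [-0.107, 2.478, 0.04]
force: [0.4, 0.7, 0.7]
width: 1.002
gripper_force: 0.0
```

```bash
python3 - <<'E'
from geo import *
from rig import imaging,status
import pickle
np.set_printoptions(precision=4,suppress=True)
s=status.observe();print(s["clock"],s["eef_pos"],s["width"],s["joints"])
p,R=levpose(.04,38,120);go(p,R);p,R=levpose(.04,38,0);go(p,R)
p,R=levpose(.04,38,50);go(p,R)
f=imaging.grab_frame("wrist");pickle.dump(f,open("w6.pkl","wb"))
g=P(-40,-95,248);print("grip in wrist px",px(f,g))
im=f["frame"].copy();cv2.circle(im,tuple(int(v) for v in px(f,g)),4,(0,0,255),1)
z=R[:,2];cv2.circle(im,tuple(int(v) for v in px(f,s["eef_pos"]+.05*z)),4,(255,0,0),1);cv2.imwrite("pics/w6.png",im)
E
```

```text
18.0 [ 0.4953 -0.2084  0.3265] 1.0015421253228847 [ 0.6967 -0.0684 -0.1399  2.1297 -0.6869  0.6392  2.6813]
shift cm [-0.06 -0.18 -0.05] turn [ 0.002 -0.001 -0.002]
shift cm [-0.08 -0.2  11.95] turn [ 0.002 -0.001 -0.002]
shift cm [-0.07 -0.19  6.95] turn [ 0.002 -0.001 -0.002]
grip in wrist px (np.float64(279.5371942879649), np.float64(209.12152692583564))
```

View pics/w6.png

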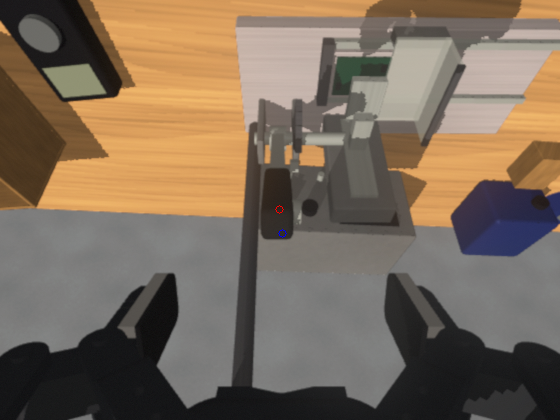

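The grip lies centred between the fingers at (278,205), with the predicted grip point at (280,209) on it, so the approach line is right. I'll advance along the tool axis and squeeze.

servo_tool(targets=[[[0,-0.2,2],[0,0,0],0.7],[[0,-0.2,4.5],[0,0,0],0.7],[[0,-0.2,7],[0,0,0],0.7],[[0,-0.2,9],[0,0,0],0.7],[[0,-0.2,11],[0,0,0],0.7],[[0,-0.2,12],[0,0,0],0.7],[[0,-0.2,12],[0,0,0],0.7],[[0,-0.2,12],[0,0,0],0.7]], grip_force=35)

```text
clock: 18.85
eef_pos: [0.5693, -0.2044, 0.2339]
ee_rot: [-0.108, 2.475, 0.038]
force: [-0.8, 0.1, -0.2]
width: 0.703
gripper_force: 0.0
```

servo_tool(targets=[[[0,0,0],[0,0,0],0],[[0,0,0],[0,0,0],0],[[0,0,0],[0,0,0],0],[[0,0,0],[0,0,0],0],[[0,0,0],[0,0,0],0],[[0,0,0],[0,0,0],0],[[0,0,0],[0,0,0],0]])

```text
clock: 19.55
eef_pos: [0.5694, -0.2046, 0.2344]
ee_rot: [-0.107, 2.475, 0.037]
force: [-5.4, 3.3, 6.5]
width: 0.254
gripper_force: 37.0
```

```bash
python3 - <<'E'
from geo import *
from rig import status
np.set_printoptions(precision=4,suppress=True)
s=status.observe();print(s["clock"],s["eef_pos"],s["width"]*85,s["gripper_force"],s["force"],s["joints"])
z=Ro.from_rotvec(s["ee_rot"]).as_matrix()[:,2]
print("grasp pt press",PR.T@(s["eef_pos"]-.019*z-PO))
a=levpose(.04,38)[0]
for th,l in [(.1,40),(.2,42),(.3,44),(.45,47),(.6,50),(.75,52)]:
    R0=Ro.from_rotvec(s["ee_rot"]).as_matrix()
    p,R=levpose(th,l);q,Rq=levpose(.04,38)
    print(th,np.round(R0.T@(p-q)*100,2),np.round(Ro.from_matrix(Rq.T@R).as_rotvec(),3))
E
```

```text
19.55 [ 0.5694 -0.2046  0.2344] 21.622443001823594 36.98162265121937 [-5.3934  3.2895  6.4909] [ 0.6669  0.1606 -0.241   2.1391 -0.8482  0.3743  2.8249]
grasp pt press [-0.0408 -0.096   0.2494]
0.1 [ 1.13 -0.   -0.13] [ 0.    -0.035  0.   ]
0.2 [ 3.06 -0.   -0.18] [-0.   -0.07  0.  ]
0.3 [ 4.99 -0.   -0.04] [ 0.    -0.105 -0.   ]
0.45 [ 7.83 -0.    0.54] [-0.    -0.157  0.   ]
0.6 [10.55 -0.01  1.54] [-0.    -0.209  0.   ]
0.75 [13.11 -0.01  2.96] [-0.    -0.244  0.   ]
```

The opening of 21.6 mm means the button is fully in. Joint 7 sits close to its limit, so I'll reduce the lean as the lever swings instead of increasing it.

```bash
python3 - <<'E'
from geo import *
p0,R0=levpose(.04,38)
for th,l in [(.07,37.5),(.1,37),(.15,36),(.2,35),(.25,34.2),(.3,33.5),(.35,32.8),(.4,32),(.45,31.3),(.5,30.5),(.55,29.8),(.6,29),(.65,28.5),(.7,28),(.75,28)]:
    p,R=levpose(th,l); print(th,np.round(R0.T@(p-p0)*100,2),np.round(Ro.from_matrix(R0.T@R).as_rotvec(),3))
E
```

```text
0.07 [ 0.61 -0.   -0.07] [0.    0.009 0.   ]
0.1 [ 1.23  0.   -0.13] [ 0.     0.017 -0.   ]
0.15 [ 2.26 -0.   -0.18] [ 0.     0.035 -0.   ]
0.2 [ 3.29 -0.   -0.18] [ 0.     0.052 -0.   ]
0.25 [ 4.32 -0.   -0.13] [-0.     0.066  0.   ]
0.3 [ 5.33 -0.   -0.03] [0.    0.079 0.   ]
0.35 [ 6.35 -0.    0.12] [0.    0.091 0.   ]
0.4 [ 7.35 -0.    0.32] [-0.     0.105 -0.   ]
0.45 [ 8.34 -0.    0.56] [-0.     0.117  0.   ]
0.5 [ 9.33 -0.    0.85] [-0.     0.131  0.   ]
0.55 [10.29 -0.    1.19] [-0.     0.143  0.   ]
0.6 [11.23 -0.    1.58] [-0.     0.157  0.   ]
0.65 [12.15 -0.    2.01] [-0.     0.166  0.   ]
0.7 [13.04 -0.    2.49] [-0.     0.175  0.   ]
0.75 [13.9  -0.    3.01] [-0.     0.175  0.   ]
```

servo_tool(targets=[[[0.3,0,0],[0,0.01,0],0],[[0.6,0,0],[0,0.015,0],0],[[0.9,0,0],[0,0.02,0],0],[[1.2,0,0],[0,0.02,0],0],[[1.2,0,0],[0,0.02,0],0]])

```text
clock: 20.05
eef_pos: [0.5613, -0.2054, 0.2289]
ee_rot: [-0.109, 2.491, 0.035]
force: [-7.2, 4.4, 13.1]
width: 0.251
gripper_force: 38.1
```

```bash
python3 - <<'E'
from rig import status
s=status.observe();print(s["clock"],s["eef_pos"],s["force"],s["joints"].round(3),s["width"]*85)
E
```

```text
20.05 [ 0.56128395 -0.20536783  0.22890669] [-7.17730559  4.39369887 13.05418307] [ 0.669  0.158 -0.239  2.147 -0.82   0.378  2.804] 21.306079562021367
```

servo_tool(targets=[[[0.5,0,-0.1],[0,0.008,0],0],[[1.06,0,-0.15],[0,0.015,0],0],[[1.6,0,-0.15],[0,0.022,0],0],[[2.1,0,-0.14],[0,0.03,0],0],[[2.6,0,-0.11],[0,0.038,0],0],[[3.1,0,-0.07],[0,0.045,0],0],[[3.6,0,-0.01],[0,0.052,0],0],[[4.1,0,0.05],[0,0.06,0],0],[[4.6,0,0.13],[0,0.065,0],0],[[5.15,0,0.22],[0,0.07,0],0],[[5.65,0,0.33],[0,0.078,0],0],[[6.15,0,0.44],[0,0.085,0],0],[[6.15,0,0.44],[0,0.085,0],0]])

```text
clock: 21.35
eef_pos: [0.5126, -0.2091, 0.1845]
ee_rot: [-0.112, 2.583, 0.035]
force: [-1.4, 3.5, -1.1]
width: 0.254
gripper_force: 37.7
```

```bash
python3 - <<'E'
from geo import *
from rig import status
s=status.observe();print(s["clock"],s["eef_pos"],s["force"],s["joints"].round(3),s["width"]*85)
z=Ro.from_rotvec(s["ee_rot"]).as_matrix()[:,2]
g=PR.T@(s["eef_pos"]-.019*z-PO);print("grasp pt",g,"theta",np.radians(62)-np.arctan2(g[2]-.075,.06-g[0]),np.hypot(g[2]-.075,.06-g[0]))
lean0=np.degrees(np.arccos(-z[2]));print(lean0)
p0,R0=levpose(.4,lean0)
for th,l in [(.5,31),(.6,29.5),(.7,28),(.75,28),(.78,28)]:
    p,R=levpose(th,l); print(th,np.round(R0.T@(p-p0)*100,2),np.round(Ro.from_matrix(R0.T@R).as_rotvec(),3))
E
```

```text
21.35 [ 0.51261361 -0.20910105  0.18447173] [-1.41861295  3.52998346 -1.05949082] [ 0.673  0.17  -0.211  2.213 -0.748  0.374  2.782] 21.62679662142146
grasp pt [-0.09607769 -0.09549363  0.20060019] theta 0.4044865259969054 0.20033884371002256
31.911440333185016
0.5 [ 1.89 -0.    0.74] [-0.     0.016 -0.   ]
0.6 [ 3.71 -0.    1.67] [-0.     0.042  0.   ]
0.7 [5.43 0.   2.77] [-0.     0.068  0.   ]
0.75 [ 6.22 -0.    3.38] [-0.     0.068  0.   ]
0.78 [ 6.68 -0.    3.76] [-0.     0.068  0.   ]
```

servo_tool(targets=[[[0.5,0,0.16],[0,0.004,0],0],[[0.95,0,0.34],[0,0.008,0],0],[[1.4,0,0.53],[0,0.012,0],0],[[1.9,0,0.74],[0,0.016,0],0],[[2.35,0,0.96],[0,0.022,0],0],[[2.8,0,1.18],[0,0.03,0],0],[[3.25,0,1.42],[0,0.036,0],0],[[3.7,0,1.67],[0,0.042,0],0],[[4.15,0,1.94],[0,0.05,0],0],[[4.6,0,2.22],[0,0.056,0],0],[[5,0,2.5],[0,0.062,0],0],[[5.45,0,2.77],[0,0.068,0],0],[[5.8,0,3.07],[0,0.068,0],0],[[6.1,0,3.28],[0,0.068,0],0],[[6.1,0,3.28],[0,0.068,0],0]])

```text
clock: 22.85
eef_pos: [0.4785, -0.2118, 0.1243]
ee_rot: [-0.115, 2.65, 0.032]
force: [-0.7, 5.6, -2.8]
width: 0.256
gripper_force: 37.6
```

```bash
cat > th.py <<'E'
from geo import *
from rig import status
s=status.observe();print(s["clock"],s["eef_pos"],s["force"],s["joints"].round(3),s["width"]*85)
z=Ro.from_rotvec(s["ee_rot"]).as_matrix()[:,2]
g=PR.T@(s["eef_pos"]-.019*z-PO);print("grasp pt",g,"theta",np.radians(62)-np.arctan2(g[2]-.075,.06-g[0]),np.hypot(g[2]-.075,.06-g[0]))
E
python3 th.py
```

```text
22.85 [ 0.47849253 -0.21177063  0.12431133] [-0.73541733  5.57613746 -2.76596322] [ 0.77   0.251 -0.305  2.275 -0.734  0.281  2.822] 21.755959005988306
grasp pt [-0.12918627 -0.09519354  0.14108291] theta 0.7460523659880383 0.2003955959187993
```

servo_tool(targets=[[[0.15,0,0.12],[0,0,0],0],[[0.25,0,0.2],[0,0,0],0],[[0.25,0,0.2],[0,0,0],0]])

```text
clock: 23.15
eef_pos: [0.4777, -0.2118, 0.122]
ee_rot: [-0.116, 2.65, 0.032]
force: [-0.1, 5.0, -0.8]
width: 0.253
gripper_force: 38.0
```

```bash
python3 th.py
```

```text
23.15 [ 0.47767148 -0.21184035  0.121959  ] [-0.13552615  4.97760626 -0.83905413] [ 0.79   0.257 -0.326  2.278 -0.733  0.271  2.825] 21.51723297740572
grasp pt [-0.13002245 -0.09518792  0.1387241 ] theta 0.7585393405199903 0.200422786436312
```

servo_tool(targets=[[[0.15,0,0.12],[0,0,0],0],[[0.3,0,0.25],[0,0,0],0],[[0.3,0,0.25],[0,0,0],0]])

```text
clock: 23.45
eef_pos: [0.4765, -0.2119, 0.1185]
ee_rot: [-0.116, 2.649, 0.032]
force: [1.0, 5.0, -2.1]
width: 0.252
gripper_force: 37.9
```

```bash
python3 th.py
```

```text
23.45 [ 0.47652389 -0.21191006  0.11848081] [ 1.01921009  5.01643408 -2.09776676] [ 0.816  0.266 -0.354  2.282 -0.731  0.258  2.828] 21.43521056029275
grasp pt [-0.13117871 -0.09515573  0.1352422 ] theta 0.7768438129132504 0.2004455584942241
```

servo_tool(targets=[[[0.15,0,0.12],[0,0,0],0],[[0.3,0,0.25],[0,0,0],0],[[0.3,0,0.25],[0,0,0],0]])

```text
clock: 23.75
eef_pos: [0.4764, -0.2121, 0.1176]
ee_rot: [-0.117, 2.645, 0.03]
force: [-14.4, 10.5, 33.0]
width: 0.25
gripper_force: 42.8
```

```bash
python3 th.py
```

```text
23.75 [ 0.47643811 -0.21205421  0.1176448 ] [-14.44059258  10.45078829  32.95643201] [ 0.841  0.27  -0.381  2.284 -0.728  0.248  2.83 ] 21.272703134185868
grasp pt [-0.13133889 -0.09527025  0.13437289] theta 0.7812227206465132 0.20033899499274402
```

The bottom stop is reached, with 33 N upward. I'll ease off, open, and back out along the tool axis.

servo_tool(targets=[[[-0.15,0,-0.12],[0,0,0],0],[[-0.15,0,-0.12],[0,0,0],0.7],[[-0.15,0,-0.12],[0,0,0],0.7],[[-0.15,0,-0.12],[0,0,0],0.7],[[-0.15,0,-0.12],[0,0,0],0.7],[[-0.15,0,-0.12],[0,0,0],0.7]])

```text
clock: 24.35
eef_pos: [0.4761, -0.2132, 0.117]
ee_rot: [-0.114, 2.648, 0.029]
force: [0.2, 0.4, -0.1]
width: 0.7
gripper_force: 0.0
```

servo_tool(targets=[[[0,0,-1],[0,0,0],0.7],[[0,0,-3],[0,0,0],0.7],[[0,0,-6],[0,0,0],0.7],[[0,0,-9],[0,0,0],0.7],[[0,0,-12],[0,0,0],0.7],[[0,0,-15],[0,0,0],0.7],[[0,0,-15],[0,0,0],0.7],[[0,0,-15],[0,0,0],0.7]])

```text
clock: 25.15
eef_pos: [0.4055, -0.2194, 0.2502]
ee_rot: [-0.114, 2.647, 0.027]
force: [0.5, 0.8, -0.9]
width: 0.706
gripper_force: 0.0
```

```bash
python3 th.py; python3 - <<'E'
from geo import *
from rig import imaging
import pickle
np.set_printoptions(precision=4,suppress=True)
f=imaging.grab_frame("wrist")
# dark grip mask near the expected place, for the lever fully down
X=levpose(.75,0,deep=0)[0]
tip=P(60-222*np.cos(.332),-95,75+222*np.sin(.332));bk=P(60-137*np.cos(.332),-95,75+137*np.sin(.332))
print("expect",px(f,X),px(f,tip),px(f,bk))
u,v=map(int,px(f,X));g=f["frame"].max(2)
r0,c0=max(v-90,0),max(u-50,0)
m=(g[r0:v+90,c0:u+50]<55).astype(np.uint8)
n,l,st,ce=cv2.connectedComponentsWithStats(m)
for i in range(1,n):
    if st[i,4]>100: print(st[i]+[c0,r0,0,0,0],ce[i]+[c0,r0])
print(f["frame"][max(v-2,0):v+3,u-26:u+27:4].mean((0,2)).round())
E
```

```text
25.15 [ 0.40547687 -0.21936718  0.25020546] [ 0.53634208  0.84307652 -0.89584986] [ 0.883 -0.063 -0.243  2.238 -0.562  0.66   2.691] 60.02067844838187
grasp pt [-0.20263923 -0.09632163  0.2669487 ] theta 0.4509750346164536 0.3253054980670405
expect (np.float64(284.15226199552905), np.float64(202.48420891217023)) (np.float64(284.3430926825184), np.float64(189.43830220648155)) (np.float64(283.72934610376416), np.float64(231.29642410688467))
[279 196  18  46 299] [289.6254 226.5084]
[171. 171. 170.  53.  51.  52.  50.  50.  49.  48.  80. 123.  97.  95.]
```

```bash
python3 - <<'E'
from geo import *
from rig import imaging
np.set_printoptions(precision=4,suppress=True)
X=P(60-200*np.cos(.332),-81,75+200*np.sin(.332));C={}
F={}
for n in ("scene","side"):
    f=imaging.grab_frame(n);F[n]=f;u,v=px(f,X);u0,v0=int(u)-9,int(v)-9
    g=f["frame"][v0:v0+19,u0:u0+19].max(2);print(n,u,v);print(g[::1])
E
```

```text
scene 255.94570465317275 201.99229572497308
[[115  87  63  66  66  66  67  44  35  31  68 208 242 235 230 227 224 226
  228]
 [116 112 112 100  98  69  46  34  36  30  31 106 175 236 232 229 224 225
  225]
 [113 120 126 131 102  52  34  29  36  30  31  24  69 170 235 234 229 226
  224]
 [108 118 127 110  61  35  37  29  29  37  38  27  22  60 236 239 233 229
  229]
 [147 123 103  61  34  30  38  34  32  38  26  24  16  12 165 235 235 232
  231]
 [180 110  57  35  34  36  30  38  32  29  20  19  21  15  58 234 235 234
  232]
 [153  65  32  35  31  40  33  30  26  13  11  13  11  16  10 191 231 231
  233]
 [ 89  34  33  37  35  38  30  19  82 159 162 121  45  14  87 213 233 232
  232]
 [ 40  29  34  33  34  33  29  24 148 208 165 115  67  88 188 228 229 230
  230]
 [ 27  36  36  36  33  22  18  70 151 165 112  88  84 158 213 217 221 227
  230]
 [ 33  32  37  35  34  25  16  89 129 109  89  87  81 208 221 212 213 220
  226]
 [ 36  32  36  29  22  22  17  89 106  93  89  84 129 226 226 218 216 209
  218]
 [ 33  33  27  25  25  16  16  58  91  87  88  86 201 227 226 225 221 219
  213]
 [ 
[... 1365 characters left out ...]
 102 114 118 120 114 108 117 131 152 182 201
  205]
 [ 69  68  70  71  75  82  94 112 126 135 147 152 158 174 184 191 198 204
  206]
 [ 76  82  90 104 119 132 142 153 162 169 178 184 188 194 199 202 203 205
  205]
 [122 131 140 158 173 181 183 184 185 187 191 194 196 199 201 202 204 205
  206]
 [175 177 177 182 189 193 193 192 191 192 193 195 197 199 201 202 204 205
  205]
 [189 188 187 189 193 194 194 192 191 193 195 196 198 199 201 203 205 206
  205]
 [189 188 188 191 194 195 194 192 192 194 195 196 198 200 201 203 205 205
  205]
 [190 188 189 192 195 195 193 192 193 194 195 197 198 199 201 204 205 206
  204]
 [189 189 191 194 195 195 193 193 194 195 196 198 199 200 202 204 205 204
  204]]
```

In both views the button shows within 1 px of where it should be for lever 0.75 with the button out, and the arm is clear of everything, so I'm handing in.

```bash
python3 -c "
from rig import bot
print(bot.hand_in())"
```

```text
the job is handed in; nothing more can be done
None
```

I fed the carrier home with the stick, laid the stick back in its tray and locked the lever down with its button out, then handed in at about 25 s; the camera checks agreed, but the hand-in returned no verdict.

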